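Shut the pressure pot's air valve and snap its dust cap home

TASK

The pressure pot has been vented and its air hose unplugged, so close up its air inlet: first turn the shut-off lever on its lid a quarter turn until fully shut (crosswise to the pipe), then pick up the dust cap from the bench and press it onto the pot's upright air spigot until it clicks, and keep pressing past the click until the cap's rim is right down on the collar with the rubber seal squeezed. Finish while still holding the cap firmly pressed home, so that the seal beds in: do not let go of it or ease off. Leave the other things on the bench where they are.

Things in the scene. Friction and masses are not known exactly. Their poses are not given: they have to be found in the camera images.
- valve (a joint): shut-off lever on the pot's lid, rad: 0 = open (along the pipe, pointing away from the spigot), 1.571 = shut (crosswise, at its stop, free end on the pot's -x side, towards the robot); turns clockwise seen from above. Starts at 0 to 0.35. Stiff: a steady 0.15 N m (2.5 N near its end) turns it, and it stays where it is left
- valve_pivot (a point): point on the lever's upright turning axis at mid-height of its grip, 203 mm above the bench. Fixed to the pot, does not turn with the lever: z up, y along the inlet pipe from valve to spigot, x square to the pipe; open lever points to -y, shut to -x. Pipe top 181 mm above the bench. A gauge (225 mm high) and a safety valve stand 45 mm and more to +x of the pipe
- lever_end (a point): free end of the lever grip, 78 mm from its turning axis, at mid-height of the grip: a grey sleeve 13 mm wide, 11 mm high, 28 to 82 mm from the axis (nearer the axis a flat steel blade). Its underside is 17 mm above the pipe. Turns with the lever: this point's y axis points from the free end to the turning axis
- seat (a point): centre of the collar's top face at the foot of the upright air spigot, 195 mm above the bench, 60 mm along +y from valve_pivot, same axes. Collar: hexagon 38 mm wide. Steel spigot: 17.4 mm diameter, 26 mm high, top 9 mm tapering to 8 mm. Four sprung balls, centred 10.2 mm above the collar, stand out to 12.5 mm from the axis. Rubber seal ring round its foot, 3 mm high, squeezed level with the collar by 10 N
- cap_mid (a point): middle of the dust cap on its axis, 18 mm above its mouth; z out of its closed top. Black ribbed plastic cylinder, 34 mm diameter, 36 mm high, about 35 g, loose, mouth down on the bench. Lip inside the mouth: 4 mm deep, 20 mm opening; bore above it 26 mm, 30 mm deep. Fully home, rim on the collar, this point is 18 mm above seat
- cap: the same dust cap, centre of its mouth. Pressed on, the lip meets the balls 14 mm above the collar, needs some 10 to 15 N to pass them and clicks about 6 mm above it (the force drops, the cap is pulled down); then the seal pushes back, 2.5 to 10 N over the last 3 mm. Let go, it stays on but springs back to 2 to 3 mm above the collar
- pot: aluminium pressure pot with its lid locked on, 198 mm diameter, lid top 150 mm high, fixed; centre of its underside. Its front is -x. Black grips stand out to 142 mm from the centre at +x and -x, below 141 mm. Stands left or right of the middle, turned up to 0.5 rad either way
- vibrator: plaster vibrator, grey box 150 x 140 mm with a black rubber plate, 105 mm high, fixed; centre of its underside. On the other side from the pot
- denture_model: cream stone cast of a jaw with a pink denture and its row of teeth on it, about 65 x 60 mm and 35 mm high, loose
- casting_ring: open steel casting ring, 52 mm outside diameter, 42 mm high, open at both ends, loose
- spatula: plaster spatula with a wooden handle and a flat steel blade, about 170 mm long, lying, loose
- mixing_bowl: dark rubber mixing bowl, 116 mm across, 60 mm high, loose
- powder_jar: white jar, 64 mm diameter, 85 mm high, loose
- liquid_bottle: amber bottle, 48 mm diameter, 105 mm high, loose
- brush: brush with a dark wooden handle, about 170 mm long, lying, loose
Things that resemble listed ones, but are neither listed nor needed, are in the scene too. Of the things that look like the cap, take the one that is farthest to the robot's right at the start.

How it is judged:
On the way, in this order (a step that is already met when the one before it is completed fails the run):
1. the shut-off lever is turned fully shut while the cap is not yet on the spigot (value of joint valve above 1.45 rad), for 0.2 s.
2. the cap is pressed past the click: its lip is under the balls (rim within 4 mm of the collar), upright on the spigot, with the lever still shut (value of joint valve above 1.45 rad and z of cap_mid in the frame of seat below 0.022 m and horizontal distance between cap_mid and seat below 0.003 m and angle between cap_mid's own z axis and vertical below 0.1 rad), for 0.1 s.
At the end, for the whole second after the job is handed in: the lever is shut (past 1.45 rad) and the fingers still hold the cap pressed home on the spigot: rim within 1.5 mm of the collar, within 3 mm of the spigot's axis, upright within 0.1 rad, pressing on the pot with more than 4 N, fingers on the cap with more than 2 N (value of joint valve above 1.45 rad and z of cap_mid in the frame of seat below 0.0195 m and horizontal distance between cap_mid and seat below 0.003 m and angle between cap_mid's own z axis and vertical below 0.1 rad and contact force between pot and cap above 4 N and contact force between the fingers and cap above 2 N); the arm keeps its last pose, push and grip.
It fails at once if one of the seven loose things other than the cap is shifted more than 30 mm (distance of any of denture_model, casting_ring, spatula, mixing_bowl, powder_jar, liquid_bottle, brush from where it was at the start of the episode above 0.03 m).
It also fails if it takes over 72 s, if anything falls off the work surface, if the arm or the gripper's body presses on something with over 40 N, if the wrist force passes 120 N, or if a joint passes its speed limit or range.

ROBOT

A 6-joint arm with a two-finger parallel gripper is mounted at the origin on the work surface. World frame = base frame: x ahead of the robot, y to its left, z up, the work surface at z = 0. Lengths are in m, angles in rad, forces in N, time in s.
With the tool pointing down it reaches from about 0.35 to 0.775 m from the base axis. Payload 5.5 kg.
Tool frame: the origin (TCP) lies at the very end of the fingers, on their centre line; the grasp point (between the pads) lies 19 mm behind it; z points along the fingers, y is the line along which they close (so a half turn about z gives the same grasp; the last joint's range is limited). The gripper opens to 85 mm and grips with 20 to 120 N. Pads are 22 mm wide; open, the fingers measure 114 mm over their backs; the gripper's body (76 mm by 85 mm) begins 54 mm behind the grasp point. The pads swing forward as they close: fully open they stand 13 mm farther back than shut.
Start: joints at [-1.407, 0.313, 0.046, 1.304, 0, 1.431], TCP at [0.172, -0.549, 0.231] pointing down, gripper open.
Joint ranges: [-2.76, 2.76], [-0.86, 1.69], [-1.03, 1.26], [-2.2, 2.34], [-1.47, 1.5], [-3.14, 3.14]. Speed limits (rad/s): [2.57, 2.57, 3.14, 3.14, 3.14, 3.14].

INTERFACE

Orientations are given as a 3x3 rotation matrix whose columns are the frame's x, y, z axes.
In Python, from station import manip gives the robot as it stands.
- The arm moves only by the shell command python3 -m crank 'ROWS'. ROWS is JSON, a list of rows, each a list of 5 numbers: the finger opening in m, from 0 to 0.0854, then the shift along the world's x, y, z in m, then the turn about the world's z in rad. In form: [[fingers, x, y, z, twist], ...]. A call has 1 to 20 rows; each row shifts and turns the commanded pose from where the row before left it; what a row does not reach is not made up. A row lasts 1/12 s, in which the tool goes at most 41.7 mm and 7.16 degrees, less where a joint would pass 70% of its speed; a pose out of reach is approached as far as the arm can. A call with a gripper value outside its range is refused whole. The fingers move at their own pace and stop on an object; the grip force is fixed at half the most. Time passes only in rows, so rows that do not move let the fingers close. It gives the time, the measured TCP pose, the force, the opening and the grip force at its end, in the units of the state.
- manip.observe(): the state, without advancing time (a new reading comes with each control period).
- manip.capture(name): name is "scene" or "top"; returns a dict with "frame" (384x512x3 uint8, red, green, blue), "mtx" (3x3 intrinsics, pixels), "R" (3x3) and "t" (3): a world point X has camera coordinates R X + t. Camera axes: x right, y down, z forward; pixel columns grow to the right and rows downward; lengths in m; the calibration is good to about 2 mm. A picture is of the moment at which its call begins. There is no depth.
- manip.sign_off(): hands the job in; it is judged then, once.
The state is a dict: "time_s": time; "joints": joint angles; "joint_vel": joint speeds; "effort": joint torques, N m; "eef_pos": TCP position; "tool_rot": TCP orientation; "wrist_force": force on the tool from outside, world axes, zero at the start; "torque": the same for the moment, N m; "gripper_width": finger opening in m; "grip_force": force on a finger pad.
Only numpy, scipy, OpenCV 4.12 (cv2) and the standard library are available. Lean on these libraries where they do the work, as an engineer would, in place of code of your own. Each camera call takes 0.05 s, during which the arm holds its last target. There are 200 camera calls.

## Working session

There is one attempt and no reset: what is moved stays moved. The work goes in short steps, Python scripts to look and compute and a shell command to move; the robot and the scene stay as the last step left them, time stands still between calls to the robot, and variables do not carry over. Pictures are saved under pics/ and viewed, at most 10 in all, crops included, and the job is handed in when it is done.

```bash
mkdir -p pics; python3 - <<'E'
from station import manip
import cv2,pickle
for n in("scene","top"):
    d=manip.capture(n); cv2.imwrite(f"pics/{n}0.png",d["frame"][:,:,::-1]); pickle.dump(d,open(n+"0.pkl","wb"))
    print(n,d["mtx"].tolist(),(-d["R"].T@d["t"]).round(3),d["R"].round(2).tolist())
o=manip.observe();print(o)
E
```

```text
scene [[457.45291046278646, 0.0, 260.1560539507694], [0.0, 457.45291046278646, 186.78220413215018], [0.0, 0.0, 1.0]] [1.313 0.108 1.104] [[-0.21, 0.98, 0.01], [0.79, 0.17, -0.59], [-0.58, -0.11, -0.81]]
top [[365.69328050484256, 0.0, 259.6067485400267], [0.0, 365.69328050484256, 192.3517583215378], [0.0, 0.0, 1.0]] [ 0.45  -0.02   1.069] [[-0.0, -1.0, -0.01], [-0.98, 0.0, -0.19], [0.19, 0.0, -0.98]]
{'time_s': 0.1, 'joints': array([-1.40660989e+00,  3.13922527e-01,  4.51053039e-02,  1.30360382e+00,
       -4.54107959e-06,  1.43120627e+00]), 'joint_vel': array([ 4.23001162e-05, -2.36077700e-03,  2.51169922e-03, -1.69099184e-03,
        1.64788389e-03, -7.99057979e-04]), 'effort': array([ 2.45385432e-03, -4.81725061e+01,  2.99244690e+01,  1.26769065e-02,
       -1.94365653e-04, -1.06100515e-05]), 'eef_pos': array([ 0.17191797, -0.54822546,  0.23050482]), 'tool_rot': array([[ 9.54213677e-01,  2.99125702e-01, -2.70039813e-04],
       [ 2.99125742e-01, -9.54212358e-01,  1.60212619e-03],
       [ 2.21561794e-04, -1.60954658e-03, -9.99998680e-01]]), 'wrist_force': array([ 0.90062932, -0.22510107, -0.54786139]), 'torque': array([ 0.01259039,  0.02582596, -0.01750866]), 'grip_force': 0.0, 'gripper_width': 0.08518371835502729}
```

View pics/top0.png

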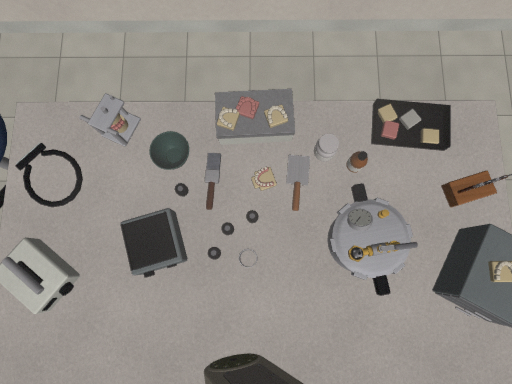

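View pics/scene0.png

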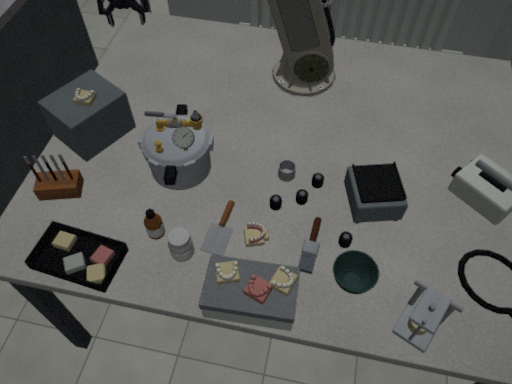

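The top view shows the pot at about (370,238), with its lever near (405,246). The look-alike caps are at (181,190), (228,229), (214,253) and (252,216). The last has the smallest y, so it is the target, and it appears at (275,202) in the scene view. Next I'll zoom in on the pot and cap.

```bash
cat > h.py <<'E'
import numpy as np,cv2,pickle
def ray(d,u,v):
    r=d["R"].T@np.linalg.inv(d["mtx"])@np.array([u,v,1.]);return -d["R"].T@d["t"],r/np.linalg.norm(r)
def onz(d,u,v,z):
    c,r=ray(d,u,v);return c+r*(z-c[2])/r[2]
def tri(d1,p1,d2,p2):
    A=np.zeros((3,3));b=np.zeros(3);L=[]
    for d,p in((d1,p1),(d2,p2)):
        c,r=ray(d,*p);M=np.eye(3)-np.outer(r,r);A+=M;b+=M@c;L.append((M,c))
    X=np.linalg.solve(A,b);return X,[np.linalg.norm(M@(X-c)) for M,c in L]
def proj(d,X):
    p=d["mtx"]@(d["R"]@np.asarray(X)+d["t"]);return p[:2]/p[2]
E
python3 - <<'E'
from h import *
out=[]
for n,(x,y) in(("top",(325,178)),("scene",(130,92))):
    f=pickle.load(open(n+"0.pkl","rb"))["frame"][:,:,::-1]
    out.append(cv2.resize(f[y:y+120,x:x+100],None,fx=4,fy=4,interpolation=cv2.INTER_CUBIC))
cv2.imwrite("pics/z0.png",np.hstack(out))
for n,(x,y,w) in(("top",(235,200,32)),("scene",(258,185,32))):
    d=pickle.load(open(n+"0.pkl","rb"));f=d["frame"][y:y+w,x:x+w]
    m=(f.max(2)<75).astype(np.uint8)
    k,l,s,c=cv2.connectedComponentsWithStats(m)
    i=1+np.argmax(s[1:,4]);print(n,s[i]+[x,y,0,0,0],c[i]+[x,y],onz(d,*(c[i]+[x,y]),.018))
E
```

```text
top [247 210  11  12  77] [252.23376623 216.02597403] [0.5834106  0.00684174 0.018     ]
scene [270 195  12  15 142] [275.25352113 202.44366197] [0.5838654 0.008808  0.018    ]
```

View pics/z0.png

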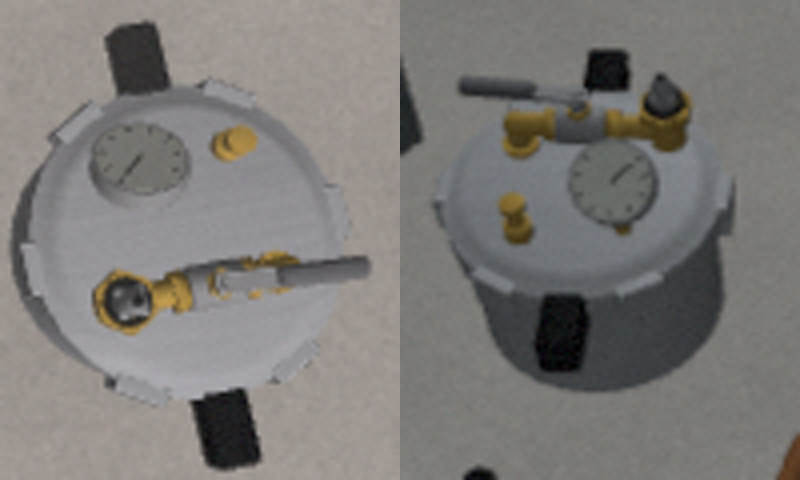

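The crops show the spigot collar centre at top px ≈(356,253), the lever end at ≈(417,244), the pivot at ≈(381,248), and the grips at (359,192) and (382,285). In the scene view the spigot tip is ≈(195.5,111) and the lever end ≈(145,113).

```bash
python3 - <<'E'
from h import *
T=pickle.load(open("top0.pkl","rb"));S=pickle.load(open("scene0.pkl","rb"))
col=onz(T,356,253.2,.195);print("collar",col)
f=cv2.cvtColor(T["frame"],cv2.COLOR_RGB2HSV)
def yel(d,x0,x1,y0,y1):
    h=cv2.cvtColor(d["frame"],cv2.COLOR_RGB2HSV)[y0:y1,x0:x1]
    m=((h[...,0]>12)&(h[...,0]<32)&(h[...,1]>110)).astype(np.uint8)
    return m
m=yel(T,345,366,242,265)
m[:, 18:]=0
p=cv2.findNonZero(m);(c,r)=cv2.minEnclosingCircle(p);print("top collar circle",np.array(c)+[345,242],r,onz(T,*(np.array(c)+[345,242]),.195))
print("\n".join("".join(".#"[v] for v in r) for r in m))
m=yel(S,185,208,105,132)
print("\n".join("".join(".#"[v] for v in r) for r in m))
le=tri(T,(417.3,244.3),S,(145,113));print("lever end tri",le, onz(T,417.3,244.3,.203),onz(S,145,113,.203))
print("pivot top",onz(T,381,248,.215),"scene",onz(S,173.7,117,.215))
print("spigtip scene",onz(S,195.5,111.5,.221))
a=onz(T,359.2,192.5,.13);b=onz(T,382,285.5,.13);print("grips",a,b,np.linalg.norm(a-b),np.arctan2(*(a-b)[[1,0]]),(a+b)/2)
yaw=.21;
for yaw in(.15,.2,.25):
  print(yaw,"pivot pred",col[:2]-.06*np.array([-np.sin(yaw),np.cos(yaw)]))
E
```

```text
collar [ 0.47215829 -0.24215303  0.195     ]
top collar circle [356.10000038 253.30000019] 7.931051731109619 [ 0.47192537 -0.242376    0.195     ]
.....................
.....................
.....................
.....................
........#####........
.......####.####.....
......##.......###...
.....##..........#...
....###..........#...
....##...............
....##...............
....##...............
....##...............
.....##..............
.....##..............
.....###.........#...
......###......##....
.......####.#.##.....
...........####......
.............#.......
.....................
.....................
.....................
.......................
.......................
.......................
.......................
.......................
.......................
.#.....................
.......................
.......................
.......................
.......................
...............##......
................#......
.....#..........#......
.....##........##......
.....###.....####......
##########.######......
#################......
################.......
################.......
################.......
.......#########.......
.........#######.......
.........######........
..........###..........
.......................
.......................
lever end tri (array([ 0.49188579, -0.38242818,  0.20273864]), [np.float64(0.0020559469977212822), np.float64(0.0020559469977211716)]) [ 0.49214851 -0.38453407  0.203     ] [ 0.49261723 -0.37997378  0.203     ]
pivot top [ 0.48333818 -0.29525594  0.215     ] scene [ 0.50123531 -0.29285021  0.215     ]
spigtip scene [ 0.47431012 -0.23917025  0.221     ]
grips [ 0.63011589 -0.27520715  0.13      ] [ 0.39434074 -0.31912614  0.13      ] 0.23983077125541735 0.1841641916064203 [ 0.51222832 -0.29716664  0.13      ]
0.15 pivot pred [ 0.48112457 -0.3014793 ]
0.2 pivot pred [ 0.48407845 -0.30095703]
0.25 pivot pred [ 0.48700252 -0.30028778]
```

```bash
python3 -m crank '[[0,0,0,0.025,0],[0,0,0,0.025,0],[0,0,0,0.02,0],[0,0.029,0.016,0,0],[0,0.029,0.016,0,0],[0,0.029,0.016,0,0],[0,0.029,0.016,0,0],[0,0.029,0.016,0,0],[0,0.029,0.016,0,0],[0,0.029,0.016,0,0],[0,0.029,0.016,0,0],[0,0.029,0.016,0,0],[0,0.029,0.016,0,0],[0,0.029,0.016,0,0],[0,0.029,0.014,0,0],[0,0,0,-0.025,0],[0,0,0,-0.02,0],[0,0,0,0,0]]'; python3 - <<'E'
from station import manip
from h import *
import cv2
o=manip.observe();print(o["eef_pos"],o["joints"].round(2))
T=manip.capture("top");S=manip.capture("scene")
out=[cv2.resize(d["frame"][y:y+120,x:x+100,::-1],None,fx=4,fy=4,interpolation=cv2.INTER_CUBIC) for d,x,y in((T,345,160),(S,125,62))]
cv2.imwrite("pics/z1.png",np.hstack(out))
for d in(T,S):print(proj(d,o["eef_pos"]))
E
```

```text
time_s: 1.6
eef_pos: [0.5191, -0.3566, 0.2512]
tool_rot: [[0.954, 0.301, -0.006], [0.301, -0.954, 0.005], [-0.004, -0.007, -1.0]]
wrist_force: [-1.0, 0.0, -0.4]
gripper_width: 0.0002
grip_force: 0.0
[ 0.51906934 -0.35655183  0.25115536] [-0.73  0.43  0.26  1.41 -0.    2.11]
[412.72692696 231.05622337]
[146.359901   108.22832483]
```

View pics/z1.png

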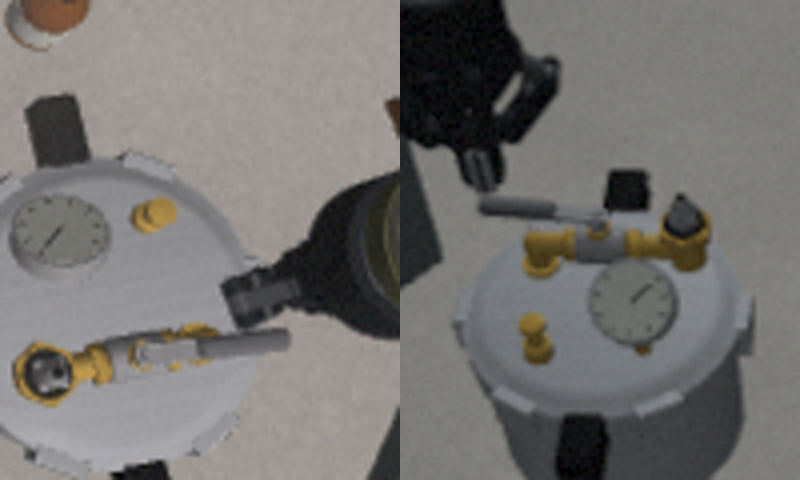

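The fingertips are about 10 mm to the +x side of the lever grip. The lever runs from (200,347) to (290,338) in the crop, so valve ≈0.1. Now I'll compute the pushing arc.

```bash
python3 - <<'E'
from h import *
P=np.array([.483,-.300]);q=np.array([.519,-.3566])
for v in np.arange(.1,1.66,.12):
    f=-np.pi/2+.185-v;d=np.array([np.cos(f),np.sin(f)]);n=np.array([np.sin(f),-np.cos(f)])
    off=.018+.004*np.sin(v)
    c=P+.062*d-off*n;print(v.round(2),c.round(4),((c-q)*1000).round(1));q=c
E
python3 -m crank '[[0,0,0,-0.02,0],[0,0,0,-0.02,0],[0,0,0,-0.015,0],[0,0,0,0,0]]'
```

```text
0.1 [ 0.5066 -0.3602] [-12.4  -3.6]
0.22 [ 0.4997 -0.3626] [-6.9 -2.4]
0.34 [ 0.4925 -0.3642] [-7.2 -1.6]
0.46 [ 0.4852 -0.365 ] [-7.3 -0.8]
0.58 [ 0.4778 -0.365 ] [-7.4  0. ]
0.7 [ 0.4704 -0.3641] [-7.4  0.9]
0.82 [ 0.4631 -0.3623] [-7.3  1.8]
0.94 [ 0.456  -0.3597] [-7.1  2.6]
1.06 [ 0.4492 -0.3562] [-6.8  3.5]
1.18 [ 0.4428 -0.352 ] [-6.4  4.3]
1.3 [ 0.4369 -0.3469] [-5.9  5. ]
1.42 [ 0.4317 -0.3412] [-5.3  5.8]
1.54 [ 0.4271 -0.3348] [-4.5  6.4]
time_s: 2.03
eef_pos: [0.5187, -0.3585, 0.1997]
tool_rot: [[0.955, 0.298, -0.002], [0.298, -0.955, 0.002], [-0.002, -0.003, -1.0]]
wrist_force: [-0.6, 0.6, 0.5]
gripper_width: 0.0001
grip_force: 0.0
```

```bash
python3 -m crank '[[0,-0.006,-0.001,-0.002,0],[0,-0.006,-0.001,-0.002,0],[0,-0.007,-0.002,0,0],[0,-0.007,-0.002,0,0],[0,-0.007,-0.001,0,0],[0,-0.007,0,0,0],[0,-0.007,0.001,0,0],[0,-0.007,0.002,0,0],[0,-0.007,0.003,0,0],[0,-0.007,0.003,0,0],[0,0,0,0,0]]'
```

```text
time_s: 2.95
eef_pos: [0.4502, -0.3562, 0.1976]
tool_rot: [[0.954, 0.299, -0.002], [0.299, -0.954, -0.0], [-0.002, -0.0, -1.0]]
wrist_force: [1.1, -0.8, 1.2]
gripper_width: 0.0
grip_force: 0.7
```

```bash
python3 -m crank '[[0,-0.006,0.005,0,0],[0,-0.006,0.005,0,0],[0,-0.005,0.006,0,0],[0,-0.005,0.006,0,0],[0,-0.003,0.006,0,0],[0,0,0.003,0,0],[0,0,0,0,0],[0,0,0,0,0]]'; python3 - <<'E'
from station import manip
import cv2
for n,x,y in(("top",345,160),("scene",125,62)):
    d=manip.capture(n)
    cv2.imwrite(f"pics/{n}2.png",cv2.resize(d["frame"][y:y+150,x-40:x+110,::-1],None,fx=4,fy=4,interpolation=cv2.INTER_CUBIC))
E
```

```text
time_s: 3.62
eef_pos: [0.4277, -0.3312, 0.1989]
tool_rot: [[0.955, 0.297, 0.002], [0.297, -0.955, -0.012], [-0.002, 0.012, -1.0]]
wrist_force: [2.5, -17.4, 0.1]
gripper_width: -0.0001
grip_force: 8.1
```

View pics/top2.png

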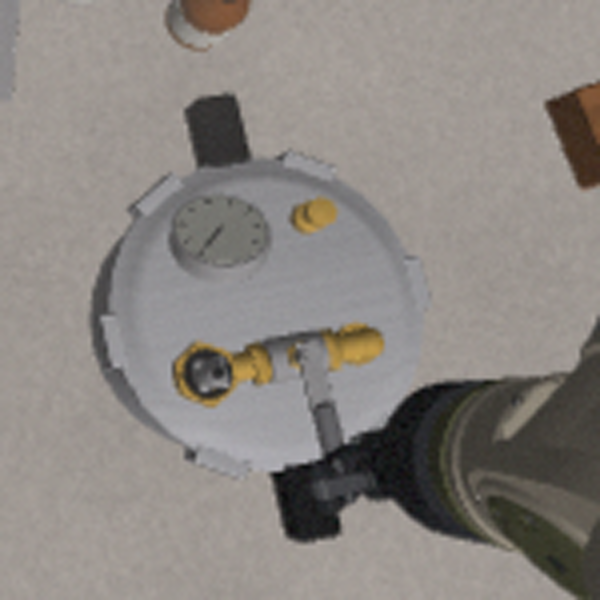

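The lever now stands crosswise, from (310,350) to (330,445) in the crop, with 17 N at the stop, so it is fully shut. Next I retreat and travel to above the cap.

```bash
python3 -m crank '[[0,0,-0.012,0,0],[0,0,-0.012,0,0],[0,0,0,0.03,0],[0,0,0,0.035,0],[0,0,0,0.035,0],[0.055,0.013,0.03,0,0.11],[0.055,0.013,0.03,0,0.11],[0.055,0.013,0.03,0,0.11],[0.055,0.013,0.03,0,0.11],[0.055,0.013,0.03,0,0.11],[0.055,0.013,0.03,0,0.11],[0.055,0.013,0.03,0,0.11],[0.055,0.013,0.03,0,0.11],[0.055,0.013,0.03,0,0.11],[0.055,0.013,0.03,0,0.11],[0.055,0.013,0.03,0,0.11],[0.055,0.013,0.03,0,0.06],[0.055,0,0,-0.03,0],[0.055,0,0,-0.03,0],[0.055,0,0,0,0]]'
python3 - <<'E'
from station import manip
o=manip.observe();print(o["joints"].round(2),o["eef_pos"])
E
```

```text
time_s: 5.38
eef_pos: [0.5781, 0.0116, 0.23]
tool_rot: [[-0.005, 1.0, -0.015], [1.0, 0.005, 0.002], [0.002, -0.015, -1.0]]
wrist_force: [-1.2, 0.9, -2.0]
gripper_width: 0.055
grip_force: 0.0
[-0.12  0.33  0.07  1.32 -0.    1.45] [0.57812729 0.0116222  0.22997672]
```

```bash
python3 -m crank '[[0.055,0.005,-0.004,-0.03,0],[0.055,0,0,-0.035,0],[0.055,0,0,-0.035,0],[0.055,0,0,-0.035,0],[0.055,0,0,-0.03,0],[0.055,0,0,0,0],[0.055,0,0,0,0]]'
python3 - <<'E'
from station import manip
from h import *
out=[]
for n,x,y in(("top",212,170),("scene",225,150)):
    d=manip.capture(n)
    out.append(cv2.resize(d["frame"][y:y+90,x:x+90,::-1],None,fx=4.4,fy=4.4,interpolation=cv2.INTER_CUBIC))
    print(proj(d,manip.observe()["eef_pos"])-[x,y],proj(d,[.5838,.0078,.036])-[x,y])
cv2.imwrite("pics/c3.png",np.hstack(out))
E
```

```text
time_s: 5.97
eef_pos: [0.5862, 0.006, 0.0717]
tool_rot: [[-0.002, 1.0, -0.005], [1.0, 0.002, 0.001], [0.001, -0.005, -1.0]]
wrist_force: [0.7, 0.2, 0.5]
gripper_width: 0.0547
grip_force: 0.0
[40.09371143 41.74354012] [39.73678376 45.09347519]
[49.53500295 42.35616374] [50.13492581 48.80541596]
```

View pics/c3.png

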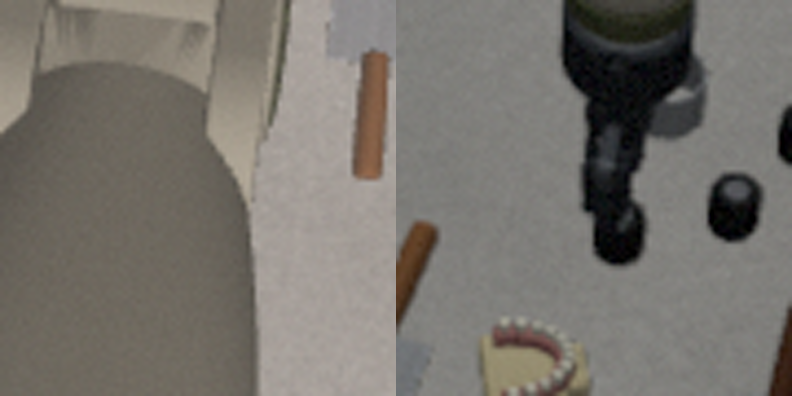

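The top view is blocked by the arm. The scene view shows the cap at about (620,230) right under the fingertips, within 2 mm. Descending and closing.

```bash
python3 -m crank '[[0.055,-0.0025,0.002,-0.025,0],[0.055,0,0,-0.02,0],[0.055,0,0,-0.015,0],[0.055,0,0,-0.004,0],[0.055,0,0,0,0],[0.03,0,0,0,0],[0.03,0,0,0,0],[0.03,0,0,0,0],[0.03,0,0,0,0],[0.03,0,0,0,0]]'
```

```text
time_s: 6.9
eef_pos: [0.5875, 0.008, 0.0108]
tool_rot: [[-0.003, 1.0, 0.004], [1.0, 0.003, -0.001], [-0.001, 0.004, -1.0]]
wrist_force: [0.6, 0.1, 6.4]
gripper_width: 0.0324
grip_force: 60.2
```

```bash
python3 -m crank '[[0.03,0,0,0.02,0],[0.03,0,0,0.03,0],[0.03,0,0,0.035,0],[0.03,0,0,0.035,0],[0.03,0,0,0.035,0],[0.03,0,0,0.035,0],[0.03,0,0,0.035,0],[0.03,0,0,0.035,0],[0.03,0,0,0.035,0],[0.03,-0.0145,-0.031,0,0],[0.03,-0.0145,-0.031,0,0],[0.03,-0.0145,-0.031,0,0],[0.03,-0.0145,-0.031,0,0],[0.03,-0.0145,-0.031,0,0],[0.03,-0.0145,-0.031,0,0],[0.03,-0.0145,-0.031,0,0],[0.03,-0.013,-0.032,0,0],[0.03,0,0,-0.02,0],[0.03,0,0,-0.02,0],[0.03,0,0,0,0]]'
python3 - <<'E'
from station import manip
from h import *
import time
out=[];o=manip.observe();e=o["eef_pos"];print(e,o["joints"].round(2),o["gripper_width"])
for n,x,y in(("top",310,200),("scene",150,62)):
    d=manip.capture(n);pickle.dump(d,open(n+"4.pkl","wb"))
    out.append(cv2.resize(d["frame"][y:y+90,x:x+65,::-1],None,fx=6,fy=6,interpolation=cv2.INTER_CUBIC))
    print(proj(d,e)-[x,y],proj(d,[.473,-.241,.221])-[x,y])
cv2.imwrite("pics/c4.png",np.hstack(out))
E
```

```text
time_s: 8.57
eef_pos: [0.4691, -0.2406, 0.2608]
tool_rot: [[-0.001, 1.0, -0.003], [1.0, 0.001, 0.003], [0.003, -0.003, -1.0]]
wrist_force: [-0.5, 1.1, -0.7]
gripper_width: 0.0325
grip_force: 59.7
[ 0.4691333  -0.24059219  0.26079109] [-0.63  0.22 -0.01  1.35  0.    0.94] 0.03247240988051154
[53.01206045 53.82071572] [48.35748898 52.53087177]
[43.9588132  37.20073942] [44.98903915 49.0598227 ]
```

View pics/c4.png

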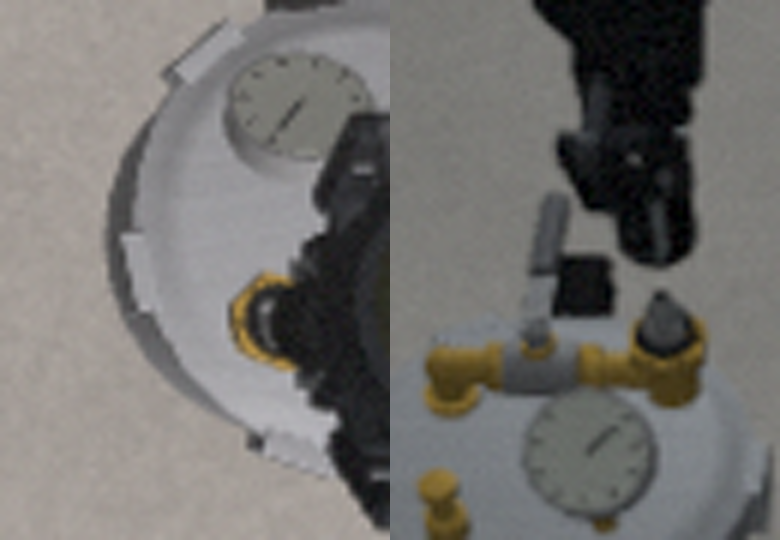

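The scene crop shows the cap centred at column ≈657, just above the spigot, whose tip at (660,295) matches the prediction of (660,294). The lever is still crosswise. Now I lower until the lip is just above the balls and feel for side force.

```bash
python3 -m crank '[[0.03,0.004,-0.001,0,0],[0.03,0,0,-0.01,0],[0.03,0,0,-0.008,0],[0.03,0,0,-0.005,0],[0.03,0,0,0,0],[0.03,0,0,0,0]]'; python3 -m crank '[[0.03,0,0,-0.005,0],[0.03,0,0,-0.005,0],[0.03,0,0,0,0],[0.03,0,0,0,0]]'
python3 - <<'E'
from station import manip
from h import *
d=manip.capture("scene");e=manip.observe()["eef_pos"];x,y=170,70
cv2.imwrite("pics/c5.png",cv2.resize(d["frame"][y:y+60,x:x+60,::-1],None,fx=8,fy=8,interpolation=cv2.INTER_CUBIC))
print((proj(d,e-[0,0,.0108])-[x,y])*8,(proj(d,[.473,-.241,.195])-[x,y])*8)
E
```

```text
time_s: 9.17
eef_pos: [0.4747, -0.2413, 0.2398]
tool_rot: [[-0.003, 1.0, -0.001], [1.0, 0.003, 0.001], [0.001, -0.001, -1.0]]
wrist_force: [-0.1, -0.2, -0.6]
gripper_width: 0.0324
grip_force: 59.7
time_s: 9.5
eef_pos: [0.4748, -0.2416, 0.2299]
tool_rot: [[-0.003, 1.0, -0.001], [1.0, 0.003, 0.0], [0.0, -0.001, -1.0]]
wrist_force: [-0.4, -0.9, -0.4]
gripper_width: 0.0325
grip_force: 59.7
[196.81584374 335.45156658] [207.94116952 382.97422094]
```

View pics/c5.png

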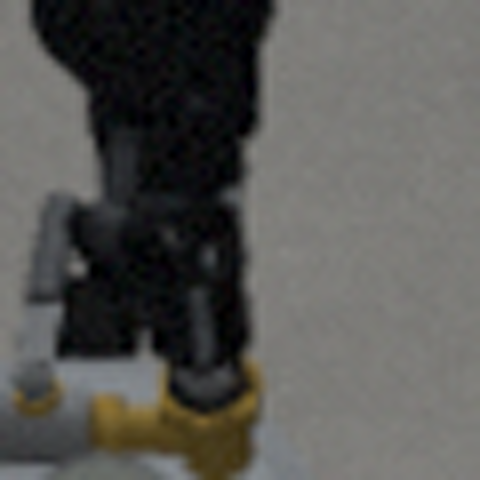

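The cap is centred at column ≈200 and the collar at ≈211. That 11 px difference matches the predicted 197 and 208, so it is aligned. Continuing down.

```bash
python3 -m crank '[[0.03,-0.001,0,-0.003,0],[0.03,0,0,-0.003,0],[0.03,0,0,-0.002,0],[0.03,0,0,0,0],[0.03,0,0,0,0]]'; python3 -m crank '[[0.03,0,0,-0.002,0],[0.03,0,0,0,0],[0.03,0,0,0,0]]'
```

```text
time_s: 9.97
eef_pos: [0.4737, -0.2417, 0.222]
tool_rot: [[-0.003, 1.0, -0.001], [1.0, 0.003, 0.0], [0.0, -0.001, -1.0]]
wrist_force: [-0.5, -1.1, -1.0]
gripper_width: 0.0324
grip_force: 59.8
time_s: 10.22
eef_pos: [0.4737, -0.2418, 0.2201]
tool_rot: [[-0.003, 1.0, -0.001], [1.0, 0.003, -0.0], [-0.0, -0.001, -1.0]]
wrist_force: [-1.9, -1.5, -1.6]
gripper_width: 0.0324
grip_force: 59.8
```

```bash
python3 -m crank '[[0.03,-0.001,-0.0005,0,0],[0.03,0,0,0,0]]'; python3 -m crank '[[0.03,0,0,-0.002,0],[0.03,0,0,-0.002,0],[0.03,0,0,0,0],[0.03,0,0,0,0]]'
```

```text
time_s: 10.38
eef_pos: [0.4732, -0.2422, 0.2204]
tool_rot: [[-0.003, 1.0, 0.001], [1.0, 0.003, 0.0], [0.0, 0.001, -1.0]]
wrist_force: [-0.7, 0.2, -0.3]
gripper_width: 0.0325
grip_force: 59.8
time_s: 10.72
eef_pos: [0.4731, -0.2425, 0.2174]
tool_rot: [[-0.003, 1.0, 0.001], [1.0, 0.003, -0.001], [-0.001, 0.001, -1.0]]
wrist_force: [-2.5, -0.6, 6.0]
gripper_width: 0.0323
grip_force: 60.4
```

```bash
python3 -m crank '[[0.03,-0.0005,0,-0.002,0],[0.03,0,0,-0.002,0],[0.03,0,0,-0.002,0],[0.03,0,0,0,0],[0.03,0,0,0,0]]'; python3 -m crank '[[0.03,0,0,-0.002,0],[0.03,0,0,-0.002,0],[0.03,0,0,0,0],[0.03,0,0,0,0]]'
```

```text
time_s: 11.13
eef_pos: [0.4722, -0.2421, 0.2093]
tool_rot: [[-0.003, 1.0, -0.001], [1.0, 0.003, 0.001], [0.001, -0.001, -1.0]]
wrist_force: [0.7, -1.4, -6.2]
gripper_width: 0.0323
grip_force: 59.9
time_s: 11.47
eef_pos: [0.4724, -0.2421, 0.2072]
tool_rot: [[-0.003, 1.0, 0.001], [1.0, 0.003, -0.0], [-0.0, 0.001, -1.0]]
wrist_force: [-2.3, 0.5, 6.1]
gripper_width: 0.0325
grip_force: 61.1
```

It clicked and is now on the seal. I'll press on until the rim bottoms out.

```bash
python3 -m crank '[[0.03,0,0,-0.0015,0],[0.03,0,0,-0.0015,0],[0.03,0,0,0,0],[0.03,0,0,0,0]]'; python3 -m crank '[[0.03,0,0,-0.0015,0],[0.03,0,0,-0.001,0],[0.03,0,0,0,0],[0.03,0,0,0,0],[0.03,0,0,0,0]]'
```

```text
time_s: 11.8
eef_pos: [0.4725, -0.2422, 0.2058]
tool_rot: [[-0.003, 1.0, 0.002], [1.0, 0.003, -0.001], [-0.001, 0.002, -1.0]]
wrist_force: [-4.7, 2.2, 12.7]
gripper_width: 0.0327
grip_force: 61.9
time_s: 12.22
eef_pos: [0.4725, -0.2422, 0.2057]
tool_rot: [[-0.003, 1.0, 0.004], [1.0, 0.003, -0.003], [-0.003, 0.004, -1.0]]
wrist_force: [-8.8, 5.3, 26.7]
gripper_width: 0.0324
grip_force: 63.5
```

```bash
python3 -m crank '[[0.03,0,0,0,0],[0.03,0,0,0,0],[0.03,0,0,0,0],[0.03,0,0,0,0],[0.03,0,0,0,0],[0.03,0,0,0,0]]'
python3 - <<'E'
from station import manip
import cv2
d=manip.capture("scene");x,y=140,60
cv2.imwrite("pics/c6.png",cv2.resize(d["frame"][y:y+80,x:x+90,::-1],None,fx=7,fy=7,interpolation=cv2.INTER_CUBIC))
E
```

```text
time_s: 12.72
eef_pos: [0.4726, -0.2422, 0.2057]
tool_rot: [[-0.003, 1.0, 0.004], [1.0, 0.003, -0.003], [-0.003, 0.004, -1.0]]
wrist_force: [-8.7, 5.5, 27.6]
gripper_width: 0.0322
grip_force: 63.5
```

View pics/c6.png

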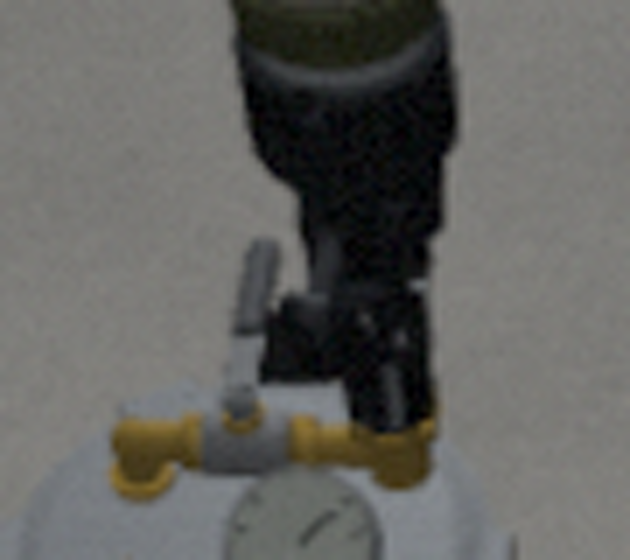

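The cap sits down on the collar at about (395,425), and the lever is still crosswise, from (240,400) to (262,245). The press is steady at 27 N, so I'm handing in.

```bash
python3 -c "
from station import manip
print(manip.sign_off())"
```

```text
the job is handed in; nothing more can be done
None
```

The lever is shut at its stop, and the cap was clicked on, bottomed on the collar and still held pressed home at about 27 N when I handed the job in; the sign-off gave no verdict.

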